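# Shut and latch the terminal box's access hatch with its wing knob

### The arm

A 6-joint arm with a two-finger parallel gripper is mounted at the origin on the work surface; the furniture and walls round the work are solid. World frame = base frame: x ahead of the robot, y to its left, z up, the work surface at z = 0. Lengths are in mm, angles in rad, forces in N, time in s.
With the tool pointing down it reaches from about 300 to 775 mm from the base axis. Payload 14.6 kg.
Tool frame: the origin (TCP) lies at the very end of the fingers, on their centre line; the grasp point (between the pads) lies 19 mm behind it; z points along the fingers, y is the line along which they close (so a half turn about z gives the same grasp; the last joint's range is limited). The gripper opens to 94 mm and grips with 3 to 60 N. Pads are 16 mm wide; open, the fingers measure 119 mm over their backs; the gripper's body (75 mm by 177 mm) begins 78 mm behind the grasp point.
Start: joints at [-1.189, 0.3, 1.521, -0, 1.321, -0.067], TCP at [238.628, -495.526, 205.446] pointing down, gripper open.
Joint ranges: [-3.03, 3.03], [-0.79, 2.21], [0.23, 2.52], [-1.04, 4.18], [0, 3.07], [-2.55, 2.55]. Speed limits (rad/s): [2.22, 2.22, 2.57, 3.14, 3.14, 3.14].

### API

Orientations are given as [roll, pitch, yaw] about the fixed x, y, z axes, in that order (R = Rz(yaw) Ry(pitch) Rx(roll)).
In Python, from cell import manip gives the robot as it stands.
- The arm moves only by the tool servo_tool, never from a script. Its argument "motion" is a list that holds one entry, the list of rows, each a list of 7 numbers: the shift along the world's x, y, z as a fraction of full scale, then the turn, a rotation vector about the world's x, y, z as a fraction of full scale, then the closure, from 0 (fully open) to 1 (shut). In form: [[[x, y, z, rx, ry, rz, gripper], ...]]. A call has 1 to 10 rows; each row is the pose to reach, as a shift and turn from the pose commanded when the call began, turning the shorter way round; what a row does not reach only later rows make up. Full scale, the value 1, is 0.5 m for a shift and pi rad for a turn. A row lasts 1/10 s, in which the tool goes at most 50 mm and 8.59 degrees, less where a joint would pass 70% of its speed; a pose out of reach is approached as far as the arm can. A call with a number of a shift or a turn outside -1 to 1 is refused whole. A call with a gripper value outside its range is refused whole. The fingers move at their own pace and stop on an object; "newtons" is the grip in N (left out, the last holds). Time passes only in rows, so rows that repeat a pose let the fingers close. It gives the time, the measured TCP pose, the force, the opening and the grip force at its end, in the units of the state.
- manip.read_state(): the state, without advancing time (a new reading comes with each control period).
- manip.camera(name): name is "scene" or "top"; returns a dict with "frame" (420x560x3 uint8, red, green, blue), "range_z" (420x560 float32, mm along the optical axis (not along the pixel's ray), 0 where there is no reading), "vfov" (degrees; the focal length in pixels is half the picture's height over the tangent of half this angle, whatever the lens; pixels are square), "cx", "cy" (the principal point, pixels), "cam_to_world" (4x4, takes a point from camera to world coordinates). Camera axes: x right, y down, z forward; pixel columns grow to the right and rows downward; lengths in mm; the calibration is good to about 2 mm. A picture is of the moment at which its call begins.
- manip.sign_off(): hands the job in; it is judged then, once.
The state is a dict: "clock": time; "joints": joint angles; "qd": joint speeds; "effort": joint torques, N m; "eef_pos": TCP position; "eef_rot": TCP orientation; "wrist_force": force on the tool from outside, world axes, zero at the start; "moment": the same for the moment, N m; "finger_gap": finger opening in mm; "finger_force": force on a finger pad.
Only numpy, scipy, OpenCV 4.12 (cv2) and the standard library are available. Lean on these libraries where they do the work, as an engineer would, in place of code of your own. Each camera call takes 0.05 s, during which the arm holds its last target. There are 200 camera calls.

### The job

One of the two grey terminal boxes on the bench has its access hatch standing ajar. Press that hatch fully shut, then turn its wing knob clockwise (seen from above) a quarter turn to the stop, so that the cam tongue underneath swings behind the frame edge and locks the hatch. Leave the wing knob of the other box, which is already locked, as it is.

Things in the scene. Friction and masses are not known exactly. Their poses are not given: they have to be found in the camera images.
- terminal_box: Grey steel box whose hatch is ajar, 140 x 140 mm, 75 mm high, fixed to the bench; its twin beside it is shut and locked. Origin: centre of underside; z up; -x is its front (robot side). Hatch: 4 mm plate on top, 136 mm wide, hinged along y at x = +66, z = 77 mm; free edge 134 mm in front of the hinge; top at z = 79 when shut. The wing knob's axis is then at x = -32, y = 0.
- hatch (a joint): Hinge angle of that box's hatch, rad: 0 shut, positive with its front edge raised. Stiff hinge: it stays where it is left; 2 to 5 N pressed down near the front edge moves it. The wing knob stands square on it, 98 mm from the hinge.
- wing_knob (a joint): Its dark wing knob, rad, growing clockwise from above; stops at 0 (wing along the box's y, tongue clear) and 1.57 (wing along x, 32 mm tongue under the frame's front edge, 22 mm from the axis). Wing: upright plate 52 long, 11 thick, 9 to 35 mm above the hatch; pinch across the 11. Bright dot on the tongue's end. Friction 0.06 N m, stays where left. Turned before the hatch is shut, the tongue strikes the frame.
- spare_knob (a joint): The same for the wing knob of the other box, whose hatch is shut: it starts near 1.5 (locked) and is to stay so.

How it is judged:
By the outcome, as a careful person would: the job done as asked, in the order asked, and still so for the second after the job is handed in, with the robot touching nothing.
It also fails if it takes over 45 s, if anything falls off the work surface, if the arm or the gripper's body presses on something with over 40 N, if the wrist force passes 120 N, or if a joint passes its speed limit or range.

## Working session

There is one attempt and no reset: what is moved stays moved. The work goes in short steps, Python scripts to look and compute and a tool call to move; the robot and the scene stay as the last step left them, time stands still between calls to the robot, and variables do not carry over. Pictures are saved under pics/ and viewed, at most 10 in all, crops included, and the job is handed in when it is done.

Besides the shell and the picture viewer there is one more tool, called after "Call:" by a JSON object that holds its "name" and its "arguments", one argument or row to a line. servo_tool: Moves the arm, as the interface text tells. Its arguments: {"type":"object","properties":{"motion":{"type":"array"},"newtons":{"type":"number"}},"required":["motion"]}

```bash
mkdir -p pics; ls; cat > h.py <<'E'
import numpy as np, cv2
from cell import manip
def cloud(c):
    h,w=c["range_z"].shape; f=h/2/np.tan(np.radians(c["vfov"])/2)
    u,v=np.meshgrid(np.arange(w),np.arange(h)); z=c["range_z"]
    P=np.stack([(u-c["cx"])/f*z,(v-c["cy"])/f*z,z,np.ones_like(z)],-1)@np.array(c["cam_to_world"]).T
    P=P[...,:3]; P[z==0]=np.nan
    return P
def save(c,n): cv2.imwrite(f"pics/{n}.png",c["frame"][...,::-1])
E
python3 - <<'E'
from h import *
for n in("scene","top"):
    c=manip.camera(n); save(c,n+"1"); np.savez(""+n+"1.npz",**{k:v for k,v in c.items()})
a=cv2.imread("pics/scene1.png");b=cv2.imread("pics/top1.png")
print(manip.read_state())
E
```

```text
pics
{'clock': 0.1, 'joints': array([-1.18859563e+00,  3.00444438e-01,  1.52151016e+00, -6.32629919e-06,
        1.32074593e+00, -6.66213945e-02]), 'qd': array([-1.49749468e-03, -6.39571616e-04, -8.93832988e-05, -7.18652617e-04,
        5.54961960e-05,  5.60838216e-04]), 'effort': array([ 1.49989999e-03, -5.32643294e+01, -3.53285122e+01,  7.09995534e-02,
        2.34946684e-02, -6.59221951e-05]), 'eef_pos': array([ 238.54104541, -495.30623132,  204.93097006]), 'eef_rot': array([-3.14048683e+00, -6.76390637e-05,  4.48823627e-01]), 'wrist_force': array([ 0.29192255, -0.25553834, -0.21651824]), 'moment': array([ 0.01972087, -0.01115649,  0.01031204]), 'finger_force': 0.0, 'finger_gap': 94.31500628262708}
```

View pics/scene1.png

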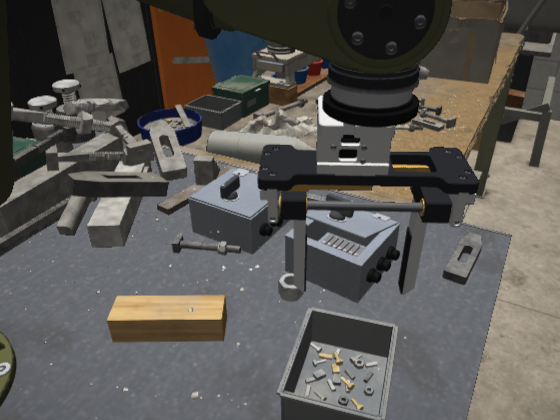

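View pics/top1.png

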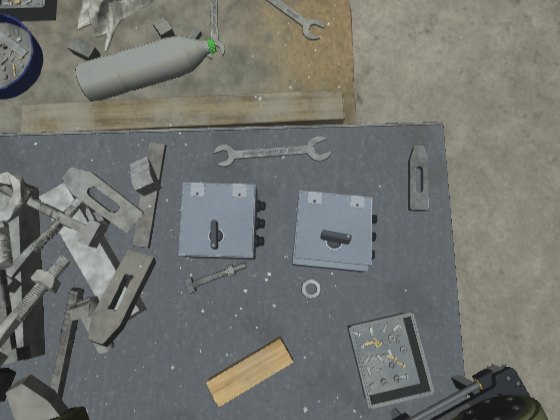

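The top view shows the locked box at about (217,220) with its wing along x. The ajar box is at about (333,230), with its wing knob at (335,237) and hinge tabs near (315,198) and (358,201).

```bash
python3 - <<'E'
from h import *
c=dict(np.load("top1.npz")); P=cloud(c); Z=P[...,2]
print(c["cam_to_world"].round(3), c["vfov"])
def sub(r0,r1,c0,c1):
    return P[r0:r1,c0:c1].reshape(-1,3)
Q=sub(180,285,285,385)
m=(Q[:,2]>50);Q=Q[m]; print(Q.min(0),Q.max(0))
# hatch plane by robust fit
from numpy.linalg import lstsq
R=Q
for i in range(8):
    A=np.c_[R[:,:2],np.ones(len(R))]; k=lstsq(A,R[:,2],rcond=None)[0]
    e=Q[:,2]-np.c_[Q[:,:2],np.ones(len(Q))]@k; R=Q[abs(e)<max(3,12-2*i)]
print("plane",k,len(R),"tilt",np.hypot(*k[:2]),"dir",np.degrees(np.arctan2(k[1],k[0])))
r=cv2.minAreaRect(R[:,:2].astype(np.float32)); print("hatch",r,cv2.boxPoints(r), R[:,2].min(),R[:,2].max())
K=Q[e>18] ; 
rk=cv2.minAreaRect(K[:,:2].astype(np.float32)); print("knob",rk,len(K),K.mean(0),K[:,2].max())
Q=sub(175,265,170,275);Q=Q[Q[:,2]>50]
B=Q[(Q[:,2]>70)&(Q[:,2]<90)]; print("box2",cv2.minAreaRect(B[:,:2].astype(np.float32)),np.median(B[:,2]))
K=Q[Q[:,2]>100];print("knob2",cv2.minAreaRect(K[:,:2].astype(np.float32)),K[:,2].max())
E
```

```text
[[-2.30000e-02 -9.87000e-01  1.59000e-01  4.10658e+02]
 [-1.00000e+00  2.40000e-02  9.00000e-03 -2.86785e+02]
 [-1.30000e-02 -1.59000e-01 -9.87000e-01  9.01796e+02]
 [ 0.00000e+00  0.00000e+00  0.00000e+00  1.00000e+00]] 50.805701028620874
[ 431.34170721 -459.26853846   50.04928488] [ 585.74705454 -304.18542027  147.21488545]
plane [-3.28907911e-01  4.16828273e-02  2.84858424e+02] 4511 tilt 0.3315386434540493 dir 172.77735158979704
hatch ((513.1845703125, -382.53875732421875), (138.87855529785156, 131.2261505126953), 82.9878921508789) [[ 439.58517 -443.44867]
 [ 569.8298  -459.46863]
 [ 586.78394 -321.62885]
 [ 456.53937 -305.6089 ]] 75.36247950647305 123.99758465100717
knob ((490.12200927734375, -379.306884765625), (51.21120071411133, 15.736579895019531), 79.21810913085938) 273 [ 489.67437246 -379.21966664  139.81858867] 147.2148854528839
box2 ((534.4586791992188, -164.48489379882812), (140.5911865234375, 140.10536193847656), 87.1974868774414) 79.2556641611456
knob2 ((502.59906005859375, -163.9395751953125), (9.795425415039062, 52.4554557800293), 89.91956329345703) 117.44648496670698
```

Call:
{"name": "servo_tool", "arguments": {
  "motion": [
    [[0.2,0.11,0,0,0,0.15,1],[0.433,0.24,0,0,0,0.317,1],[0.433,0.24,0,0,0,0.317,1],[0.433,0.24,0,0,0,0.317,1],[0.433,0.24,0,0,0,0.317,1],[0.433,0.24,0,0,0,0.317,1],[0.433,0.24,0,0,0,0.317,1],[0.433,0.24,0,0,0,0.317,1],[0.433,0.24,-0.1,0,0,0.317,1],[0.433,0.24,-0.12,0,0,0.317,1]]
  ],
  "newtons": 20
}}

```text
clock: 1.1
eef_pos: [453.4, -374.3, 141.0]
eef_rot: [-3.136, -0.004, 1.441]
wrist_force: [1.2, 0.3, -0.3]
finger_gap: 17.2
finger_force: 0.0
```

Call:
{"name": "servo_tool", "arguments": {
  "motion": [
    [[0,0,-0.02,0,0,0,1],[0,0,-0.04,0,0,0,1],[0,0,-0.055,0,0,0,1],[0,0,-0.07,0,0,0,1],[0,0,-0.085,0,0,0,1],[0,0,-0.1,0,0,0,1],[0,0,-0.11,0,0,0,1],[0,0,-0.12,0,0,0,1],[0,0,-0.128,0,0,0,1],[0,0,-0.13,0,0,0,1]]
  ]
}}

```text
clock: 2.1
eef_pos: [455.0, -375.5, 80.0]
eef_rot: [-3.141, -0.0, 1.445]
wrist_force: [-1.6, -0.6, 2.3]
finger_gap: 0.5
finger_force: 1.2
```

Still moving on the hinge friction alone, so I press on to the stop.

Call:
{"name": "servo_tool", "arguments": {
  "motion": [
    [[0,0,-0.002,0,0,0,1],[0,0,-0.004,0,0,0,1],[0,0,-0.005,0,0,0,1],[0,0,-0.005,0,0,0,1]]
  ]
}}

```text
clock: 2.5
eef_pos: [455.1, -375.6, 79.2]
eef_rot: [3.141, 0.0, 1.445]
wrist_force: [-7.9, 4.9, 12.7]
finger_gap: 0.3
finger_force: 6.5
```

Call:
{"name": "servo_tool", "arguments": {
  "motion": [
    [[0,0,0.1,0,0,0,0.5],[0,0,0.14,0,0,0,0.5],[-0.1,-0.06,0.14,0,0,0,0.5],[-0.2,-0.12,0.14,0,0,0,0.5],[-0.3,-0.2,0.14,0,0,0,0.5],[-0.3,-0.2,0.14,0,0,0,0.5]]
  ]
}}

```text
clock: 3.1
eef_pos: [302.7, -477.1, 148.3]
eef_rot: [3.141, 0.001, 1.443]
wrist_force: [0.3, 0.5, 0.5]
finger_gap: 44.5
finger_force: 0.0
```

```bash
python3 - <<'E'
from h import *
c=manip.camera("top"); save(c,"top2"); P=cloud(c)
cv2.imwrite("pics/top2c.png",cv2.resize(c["frame"][160:300,160:400,::-1],None,fx=3,fy=3))
Q=P[180:285,285,] if 0 else P[175:285,285:390].reshape(-1,3)
for n,Q in(("A",Q),("B",P[175:265,170:275].reshape(-1,3))):
    B=Q[(Q[:,2]>70)&(Q[:,2]<90)]; k=np.linalg.lstsq(np.c_[B[:,:2],np.ones(len(B))],B[:,2],rcond=None)[0]
    print(n,cv2.minAreaRect(B[:,:2].astype(np.float32)),np.median(B[:,2]),"slope",k[:2])
    K=Q[(Q[:,2]>106)&(Q[:,2]<125)];print("knob",cv2.minAreaRect(K[:,:2].astype(np.float32)),K[:,2].max(),len(K))
print(manip.read_state()["eef_pos"])
E
```

```text
A ((508.9986877441406, -382.16180419921875), (140.1437225341797, 140.40090942382812), 82.95040893554688) 79.20248998470822 slope [ 0.00476979 -0.00050836]
knob ((477.11578369140625, -377.62152099609375), (50.67585754394531, 11.076985359191895), 77.54407501220703) 117.3305730920639 179
B ((534.3055419921875, -164.50341796875), (140.5445556640625, 139.81271362304688), 87.10556030273438) 79.24207061234915 slope [0.00470487 0.00138872]
knob ((502.92205810546875, -163.62408447265625), (51.213069915771484, 9.654834747314453), 0.12362542748451233) 117.63553265364237 169
[ 300.48426643 -478.88285331  148.18696257]
```

View pics/top2c.png

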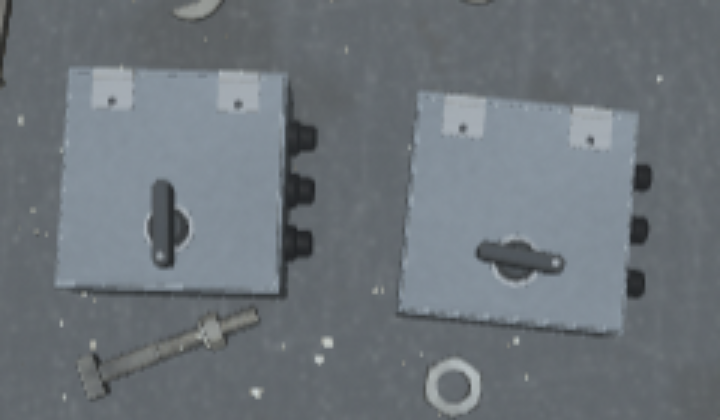

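The hatch is now flush, with the same slope as its twin. Its wing centre is at crop (520,258), which is world (477,-378), and it points at 77.5°. The other knob is unmoved. Next I go above the knob.

Call:
{"name": "servo_tool", "arguments": {
  "motion": [
    [[0.09,0.05,0,0,0,-0.01,0.5],[0.18,0.1,0,0,0,-0.02,0.5],[0.26,0.15,0,0,0,-0.029,0.5],[0.32,0.18,0,0,0,-0.029,0.5],[0.344,0.195,0,0,0,-0.029,0.5],[0.344,0.195,0,0,0,-0.029,0.5],[0.344,0.195,0,0,0,-0.029,0.5],[0.344,0.195,0,0,0,-0.029,0.5]]
  ]
}}

```text
clock: 3.95
eef_pos: [476.0, -379.0, 148.0]
eef_rot: [-3.142, 0.0, 1.352]
wrist_force: [0.5, 0.9, 0.7]
finger_gap: 46.8
finger_force: 0.0
```

Well centred. I descend and pinch.

Call:
{"name": "servo_tool", "arguments": {
  "motion": [
    [[0.002,0.002,-0.05,0,0,0,0.5],[0.002,0.002,-0.09,0,0,0,0.5],[0.002,0.002,-0.115,0,0,0,0.5],[0.002,0.002,-0.12,0,0,0,0.5],[0.002,0.002,-0.12,0,0,0,0.5],[0.002,0.002,-0.12,0,0,0,1],[0.002,0.002,-0.12,0,0,0,1],[0.002,0.002,-0.12,0,0,0,1],[0.002,0.002,-0.12,0,0,0,1],[0.002,0.002,-0.12,0,0,0,1]]
  ],
  "newtons": 25
}}

```text
clock: 4.95
eef_pos: [477.5, -376.9, 88.0]
eef_rot: [-3.14, -0.0, 1.354]
wrist_force: [-5.0, 0.9, 1.6]
finger_gap: 18.9
finger_force: 22.5
```

Call:
{"name": "servo_tool", "arguments": {
  "motion": [
    [[0,0,0,0,0,0,1],[0,0,0,0,0,0,1],[0,0,0,0,0,0,1]]
  ]
}}

```text
clock: 5.25
eef_pos: [477.5, -376.9, 88.1]
eef_rot: [-3.14, -0.0, 1.354]
wrist_force: [-4.8, 0.8, 2.7]
finger_gap: 18.7
finger_force: 22.5
```

```bash
python3 - <<'E'
from h import *
c=manip.camera("scene")
cv2.imwrite("pics/s3.png",cv2.resize(c["frame"][100:310,220:480,::-1],None,fx=2.8,fy=2.8,interpolation=cv2.INTER_CUBIC))
s=manip.read_state();print(s["moment"],s["wrist_force"])
E
```

```text
[0.16760494 0.97429247 0.00900299] [-4.40450411  1.47473506  2.76282718]
```

View pics/s3.png

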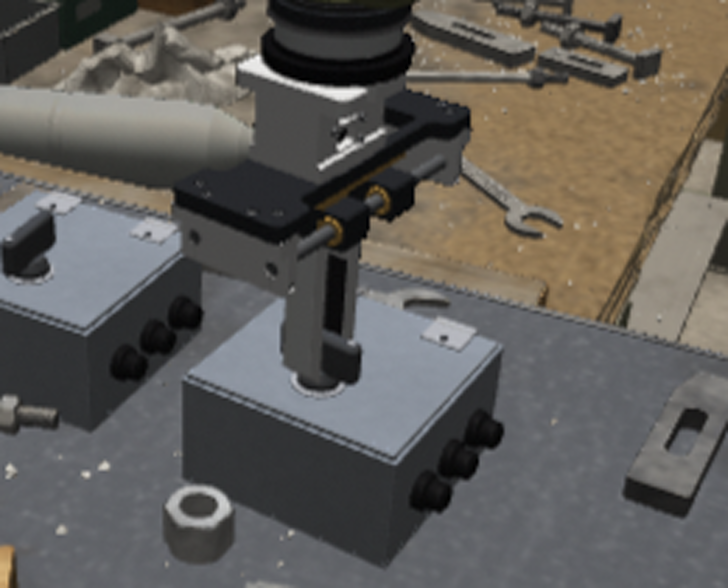

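The pads (crop 300–345, 370) have closed on the round hub under the wing rather than the wing itself. I open, rise 8 mm and pinch again.

Call:
{"name": "servo_tool", "arguments": {
  "motion": [
    [[0,0,0,0,0,0,0.6],[0,0,0,0,0,0,0.6],[-0.002,0,0.008,0,0,0,0.6],[-0.002,0,0.016,0,0,0,0.6],[-0.002,0,0.016,0,0,0,1],[-0.002,0,0.016,0,0,0,1],[-0.002,0,0.016,0,0,0,1],[-0.002,0,0.016,0,0,0,1],[-0.002,0,0.016,0,0,0,1],[-0.002,0,0.016,0,0,0,1]]
  ]
}}

```text
clock: 6.3
eef_pos: [477.3, -377.0, 95.9]
eef_rot: [3.141, 0.0, 1.354]
wrist_force: [2.9, -1.1, -1.9]
finger_gap: 11.1
finger_force: 25.0
```

Gap 11.1 mm means the wing is held. Now I turn it clockwise.

Call:
{"name": "servo_tool", "arguments": {
  "motion": [
    [[0,0,0,0,0,-0.04,1],[0,0,0,0,0,-0.08,1],[0,0,0,0,0,-0.12,1],[0,0,0,0,0,-0.16,1],[0,0,0,0,0,-0.2,1],[0,0,0,0,0,-0.24,1],[0,0,0,0,0,-0.28,1],[0,0,0,0,0,-0.32,1],[0,0,0,0,0,-0.36,1],[0,0,0,0,0,-0.4,1]]
  ]
}}

```text
clock: 7.3
eef_pos: [478.2, -378.1, 95.9]
eef_rot: [3.139, -0.003, 0.092]
wrist_force: [11.7, -9.7, -8.9]
finger_gap: 10.9
finger_force: 25.0
```

```bash
python3 -c "
from h import *
s=manip.read_state();print(s['moment'],s['wrist_force'],s['eef_rot'],s['joints'])"
```

```text
[-1.9282749  -2.16177359  0.01605413] [11.72643813 -9.6631951  -8.92440633] [ 3.13857941e+00 -2.71994832e-03  9.17692533e-02] [-7.29059456e-01  5.33102144e-01  1.45807957e+00 -6.98641544e-05
  1.14635216e+00  7.50000357e-01]
```

Call:
{"name": "servo_tool", "arguments": {
  "motion": [
    [[0.001,-0.001,0,0,0,-0.03,1],[0.002,-0.002,0,0,0,-0.06,1],[0.002,-0.002,0,0,0,-0.075,1],[0.002,-0.002,0,0,0,-0.085,1],[0.002,-0.002,0,0,0,-0.09,1],[0.002,-0.002,0,0,0,-0.09,1]]
  ]
}}

```text
clock: 7.9
eef_pos: [478.4, -378.5, 95.9]
eef_rot: [3.141, -0.001, -0.186]
wrist_force: [4.5, -3.9, -3.5]
finger_gap: 11.0
finger_force: 25.8
```

```bash
python3 -c "
from h import *
s=manip.read_state();print(s['moment'],s['wrist_force'],s['eef_rot'])"
```

```text
[-0.80592707 -0.75883156  0.47116474] [ 4.54396529 -3.88916541 -3.46390343] [ 3.14056400e+00 -8.57609253e-04 -1.85857982e-01]
```

Yaw is past the nominal stop and the moment has jumped to 0.47 N m, so the knob is on its stop. I release, rise and clear the view.

Call:
{"name": "servo_tool", "arguments": {
  "motion": [
    [[0,0,0,0,0,0,0.5],[0,0,0,0,0,0,0.5],[0,0,0,0,0,0,0.5],[0,0,0.05,0,0,0,0.5],[0,0,0.12,0,0,0,0.5],[-0.08,-0.05,0.15,0,0,0,0.5],[-0.17,-0.11,0.15,0,0,0,0.5],[-0.26,-0.17,0.15,0,0,0,0.5],[-0.34,-0.2,0.15,0,0,0,0.5],[-0.34,-0.2,0.15,0,0,0,0.5]]
  ]
}}

```text
clock: 8.9
eef_pos: [303.7, -480.0, 171.1]
eef_rot: [3.141, 0.001, -0.191]
wrist_force: [0.6, 0.7, 0.2]
finger_gap: 46.5
finger_force: 0.0
```

```bash
python3 - <<'E'
from h import *
c=manip.camera("top"); P=cloud(c)
cv2.imwrite("pics/top4c.png",cv2.resize(c["frame"][160:300,160:400,::-1],None,fx=3,fy=3))
for n,Q in(("A",P[175:285,285:390].reshape(-1,3)),("B",P[175:265,170:275].reshape(-1,3))):
    B=Q[(Q[:,2]>70)&(Q[:,2]<90)]; k=np.linalg.lstsq(np.c_[B[:,:2],np.ones(len(B))],B[:,2],rcond=None)[0]
    print(n,cv2.minAreaRect(B[:,:2].astype(np.float32))[2],np.median(B[:,2]),"slope",k[:2])
    K=Q[(Q[:,2]>106)&(Q[:,2]<125)];print("knob",cv2.minAreaRect(K[:,:2].astype(np.float32)))
print(manip.read_state()["wrist_force"])
E
```

```text
A 82.89682006835938 79.20235482079931 slope [ 0.00438021 -0.00107613]
knob ((476.2479248046875, -377.9913024902344), (11.261482238769531, 50.5113410949707), 82.54078674316406)
B 86.97344207763672 79.27366402641428 slope [0.0040706  0.00059031]
knob ((503.0238952636719, -163.75244140625), (9.440804481506348, 51.22121047973633), 89.9080810546875)
[0.4492178  0.36741751 0.05848858]
```

View pics/top4c.png

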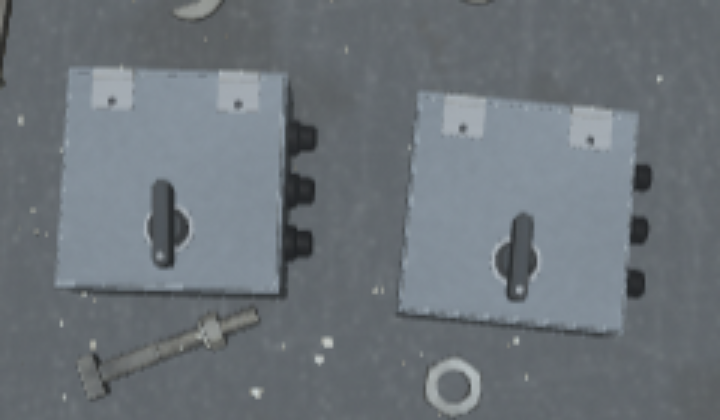

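The wing, crop (520,257), now lies along the box's x axis at −7.5° against −7.1°, with its dot to the front. The hatch is flush and the other knob is unchanged.

```bash
python3 -c "
from cell import manip
print(manip.sign_off())"
```

```text
the job is handed in; nothing more can be done
None
```

The ajar hatch is pressed shut and its wing knob is turned clockwise to the stop; the other box's knob is as it was, and the job is handed in at about 9 s on the robot's clock.

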